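# Stow a flat silencer under a low counter rack

### The job

Put the small flat exhaust silencer that lies out on the counter away: slide it lengthwise, feet down, under the low white rack whose bay is empty, fully home against the stop bar at the back, so that only its near pipe end sticks out of the mouth as on the rack that is already filled. Leave it there and leave everything else on the counter and on the racks where it is.

Things in the scene. Friction and masses are not known exactly. Their poses are not given: they have to be found in the camera images.
- silencer: Flat metal silencer to stow, 0.3-0.65 kg, 190 mm long, both ends alike (either may lead). Body 110 long, 58 wide, 40 high, oval section (half-round sides); a round stub 28 in diameter, 40 long on each end, axis 20 above the underside. Two strap feet flush with the underside. Starts feet down on the counter, left or right of the racks. Origin: centre of underside; x lengthwise, z up.
- empty_rack: Empty rack, fixed, left or right one: white board 164 deep (x), 104 wide, 12 thick on two 10 mm side panels. Bay under it 84 wide, 48 high; board top 60 above the counter, which is the bay's floor. Open mouth at x=-82 mm, towards the robot. Silencer home: its centre at x=-23, 36 mm of stub out of the mouth. Origin: on the counter under the board's centre; x from mouth into the rack, z up.
- stop (a point): Centre of the inner face of the empty rack's stop bar (72 mm behind the rack's origin), at counter height. The bar is fixed, 84 mm wide, 25 mm high; a stub's end butts against it when the silencer is home.
- full_rack: An identical fixed rack with a silencer already in its bay and a small carton on its board. Same origin and axes as the empty rack.
- stored_silencer: A silencer identical to the other, already home in the full rack. Leave it. Origin and axes as for the other.
- round_silencer: A larger round silencer, 180 mm long, 90 mm in diameter and 98 mm high on two feet, too tall for the racks; on the counter on the other side from the flat one. Leave it. Origin: centre of its underside, x along its length.
- can: A grey can, 54 mm in diameter, 95 mm high, on the rear half of the empty rack's board (its centre about 35 mm behind the board's centre). Leave it. Origin: centre of its underside.
- small_carton: A cardboard carton 70 x 75 x 60 mm high on the rear half of the full rack's board. Leave it. Origin: centre of its underside.
- carton: A cardboard carton 130 x 90 x 85 mm high on the counter, at the left behind the racks' mouths. Leave it. Origin: centre of its underside.
- oil_bottle: A grey bottle, 72 mm in diameter, 190 mm high, on the counter at the right. Leave it. Origin: centre of its underside.
- wrench: A steel wrench lying on the counter at the far left. Leave it. Origin: middle of its underside.
- elbow_pipe: A bent steel exhaust pipe, 42 mm in diameter, about 170 mm across, lying on the counter at the far right. Leave it. Origin: the bend's centre, at counter height.
There are look-alikes about, which are no part of the job. Leave any brown or green look-alike of the silencer alone.

How it is judged:
By the outcome, as a careful person would: the job done as asked, in the order asked, and still so for the second after the job is handed in, with the robot touching nothing.
It also fails if it takes over 56 s, if anything falls off the work surface, if the arm or the gripper's body presses on something with over 40 N, if the wrist force passes 120 N, or if a joint passes its speed limit or range.

### The arm

A 7-joint arm with a two-finger parallel gripper is mounted at the origin on the work surface. World frame = base frame: x ahead of the robot, y to its left, z up, the work surface at z = 0. Lengths are in m, angles in rad, forces in N, time in s.
With the tool pointing down it reaches from about 0.4 to 0.85 m from the base axis. Payload 4.5 kg.
Tool frame: the origin (TCP) lies at the centre of the arm's flange, where the gripper is bolted on; the fingertips stand 173 mm ahead of it and the grasp point (between the pads) lies 155 mm ahead of it (robot.hold_point_z is the distance from the TCP to the grasp point, in m); x points along the fingers, y is the direction in which the jaws open and shut, and the axes are right-handed (so a half turn about x gives the same grasp; the last joint's range is limited). The gripper opens to 85 mm and grips with 20 to 120 N. Pads are 22 mm wide; open, the fingers measure 114 mm over their backs; the gripper's body (76 mm by 85 mm) begins 54 mm behind the grasp point. The pads swing forward as they close: fully open they stand 13 mm farther back than shut.
Start: joints at [-1.144, 0.689, -0.195, 1.565, 0.157, 0.902, -0.215], TCP at [0.239, 0.577, 0.405] pointing down, gripper open.
Joint ranges: [-3.01, 3.01], [-0.46, 2.08], [-1.47, 1.51], [0.13, 2.56], [-1, 4.14], [0.04, 2.09], [-2.66, 2.66]. Speed limits (rad/s): [2.57, 2.57, 3.14, 3.14, 3.14, 3.14, 3.14].

### API

Orientations are given as a unit quaternion [w, x, y, z].
In Python, from workcell import robot gives the robot as it stands.
- The arm moves only by the tool play_rows, never from a script. Its argument "steps" is text: rows parted by semicolons, each of 6 numbers parted by spaces: the shift along the tool's x, y, z in mm, then the turn, a rotation vector about the tool's x, y, z in rad. A call has 1 to 8 rows; each row is the pose to reach, as a shift and turn from the pose commanded when the call began, along the tool's axes at that moment; what a row does not reach only later rows make up. A row lasts 1/10 s, in which the tool goes at most 50 mm and 8.59 degrees, less where a joint would pass 70% of its speed; a pose out of reach is approached as far as the arm can. A call with a gripper value outside its range is refused whole. "jaw" is the closure, from 0 (fully open) to 1 (shut), set as the call begins (left out, the last holds). The fingers move at their own pace and stop on an object; the grip force is fixed at half the most. Time passes only in rows, so rows that repeat a pose let the fingers close. It gives the time, the measured TCP pose, the force and the opening at its end, in the units of the state.
- robot.read_state(): the state, without advancing time (a new reading comes with each control period).
- robot.read_camera(name): name is "side" or "top" or "wrist"; returns the picture (480x640x3 uint8, red, green, blue); there is no depth.
- robot.calibration(name): a dict with "mtx" (3x3 intrinsics, pixels), "rvec" (rotation vector, rad) and "tvec" (3), from world to camera coordinates, as OpenCV has them. Camera axes: x right, y down, z forward; pixel columns grow to the right and rows downward; lengths in m; the calibration is good to about 2 mm. A picture is of the moment at which its call begins: read the wrist's pose just before it. calibration takes no time and is no camera call; for the wrist camera it gives the pose at the moment of the call.
- robot.hand_in(): hands the job in, once; it reports no verdict.
Trained networks look in the newest picture that a camera, given by its name, has taken for a name from the list of things; names that differ only in an ending like _2 or _b are one class to them, and where a whole thing is asked for, a point or a joint stands for the part that bears it (a point fixed in the world has none). Each returns a list of dicts, best first, with "confidence" (0 to 1); they miss things now and then, are a little off and sometimes report something else, mostly with a low value. They report only what shows in the picture. A call takes as long as a camera call. They do not tell look-alikes from the thing itself.
- robot.recognise(camera, thing): "point" ([row, column] in pixels, amid what is visible of it).
- robot.outline_of(camera, thing): "region" (480x640 bool, what is visible of it) and "point" ([row, column] in pixels, amid what is visible of it).
- robot.mark_of(camera, thing): "point" ([row, column] in pixels: a listed point, or the origin of a listed thing).
The state is a dict: "time_s": time; "joint_pos": joint angles; "joint_velocities": joint speeds; "joint_torque": joint torques, N m; "ee_pos": TCP position; "ee_rot": TCP orientation; "contact_force": force on the tool from outside, world axes, zero at the start; "moment": the same for the moment, N m; "width": finger opening in m.
Only numpy, scipy, OpenCV 4.12 (cv2) and the standard library are available. Lean on these libraries where they do the work, as an engineer would, in place of code of your own. Each camera call takes 0.05 s, during which the arm holds its last target.

## Working session

There is one attempt and no reset: what is moved stays moved. The work goes in short steps, Python scripts to look and compute and a tool call to move; the robot and the scene stay as the last step left them, time stands still between calls to the robot, and variables do not carry over. Pictures are saved under pics/ and viewed, and the job is handed in when it is done.

Besides the shell and the picture viewer there is one more tool, called after "Call:" as name(argument=value, ...), one argument or row to a line, values as JSON. play_rows: Moves the arm, as the interface text tells. Its arguments: {"type":"object","properties":{"steps":{"type":"string"},"jaw":{"type":"number"}},"required":["steps"]}

```bash
ls; mkdir -p pics; python3 - <<'E'
from workcell import robot
import cv2
s=robot.read_state();print(s['time_s'],s['ee_pos'],s['ee_rot'],s['width'],robot.hold_point_z)
for c in ['top','side','wrist']:
    im=robot.read_camera(c);cv2.imwrite(f'pics/{c}0.png',im[:,:,::-1])
    k=robot.calibration(c);print(c,k)
E
```

```text
pics
0.0 [0.23911779 0.57708685 0.40387137] [ 0.69343061  0.13728396  0.69361254 -0.13859562] 0.08546898911696243 0.1547
top {'mtx': array([[576.16419128,   0.        , 327.4211746 ],
       [  0.        , 576.16419128, 242.956554  ],
       [  0.        ,   0.        ,   1.        ]]), 'rvec': array([ 2.20215617, -2.1742993 ,  0.08075545]), 'tvec': array([-0.05188986,  0.52072314,  1.61049928])}
side {'mtx': array([[492.77245243,   0.        , 311.76322282],
       [  0.        , 492.77245243, 235.0636957 ],
       [  0.        ,   0.        ,   1.        ]]), 'rvec': array([ 2.24367324, -0.7859316 ,  0.29777818]), 'tvec': array([-0.42340209,  0.26398991,  1.18285799])}
wrist {'mtx': array([[357.50585317,   0.        , 318.51018015],
       [  0.        , 357.50585317, 236.5922512 ],
       [  0.        ,   0.        ,   1.        ]]), 'rvec': array([-2.38415431, -1.59217334, -0.25213619]), 'tvec': array([-0.62521379, -0.04056638,  0.38066321])}
```

View pics/top0.png

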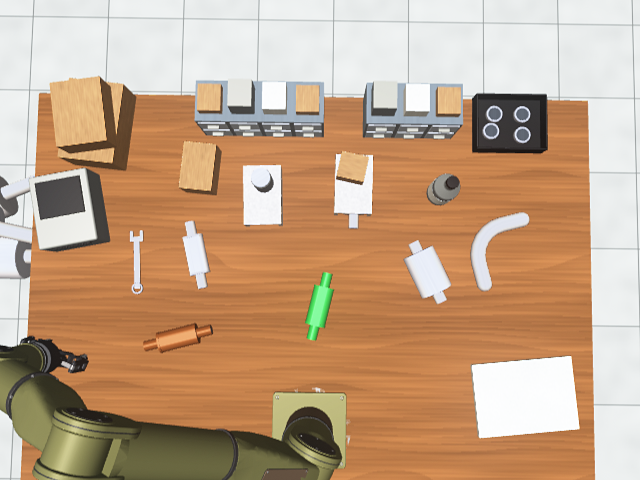

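View pics/side0.png

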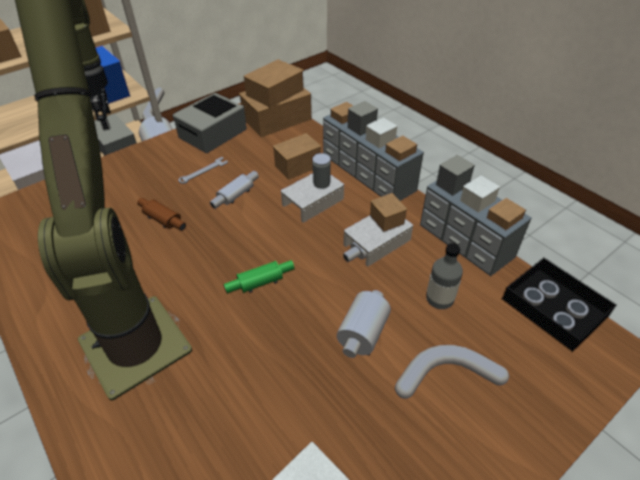

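View pics/wrist0.png

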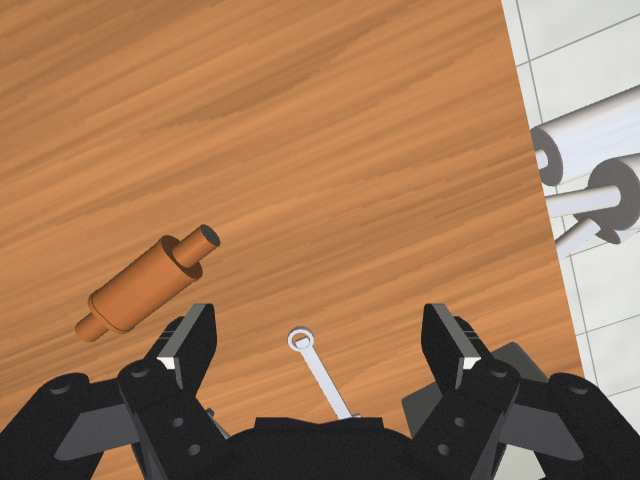

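Lying-out candidates in the top picture (row, col):
- Grey flat silencer at (255,196).
- Brown look-alike at (338,178).
- Green look-alike at (306,320).
- Large round silencer at (272,428).
- Stored silencer, only its stub showing, at (220,353).

By the description I choose the grey one at (255,196). The empty rack is the left one, with the can, at (195,262).

```bash
cat > h.py <<'E'
from workcell import robot
import cv2, numpy as np
from scipy.spatial.transform import Rotation as R
def world(cam,pt,z,K=None):
    k=K or robot.calibration(cam)
    M=cv2.Rodrigues(k['rvec'])[0];t=k['tvec']
    u=cv2.undistortPoints(np.array([[[pt[1],pt[0]]]],float),k['mtx'],None)[0,0]
    d=M.T@np.array([u[0],u[1],1]);o=-M.T@t
    return o+d*(z-o[2])/d[2]
def pix(cam,P,K=None):
    k=K or robot.calibration(cam)
    p=cv2.projectPoints(np.array(P,float).reshape(-1,3),k['rvec'],k['tvec'],k['mtx'],None)[0].reshape(-1,2)
    return p[:,::-1]
def rot(s): 
    q=s['ee_rot'];return R.from_quat([q[1],q[2],q[3],q[0]]).as_matrix()
E
python3 - <<'E'
from h import *
im=robot.read_camera('top')
c=im[150:300,120:300][:,:,::-1];cv2.imwrite('pics/crop.png',cv2.resize(c,None,fx=4,fy=4,interpolation=cv2.INTER_CUBIC))
for n in ['silencer','empty_rack','full_rack','stop','can']:
    for o in robot.mark_of('top',n): print(n,np.round(o['point'],1),round(o['confidence'],2),np.round(world('top',o['point'],0.06 if n=='can' else 0),4))
for n,z in [('silencer',.02),('empty_rack',.06)]:
    for o in robot.outline_of('top',n):
        m=o['region'].astype(np.uint8);ct=max(cv2.findContours(m,0,2)[0],key=cv2.contourArea)
        r=cv2.minAreaRect(ct);b=cv2.boxPoints(r)
        print(n,round(o['confidence'],2),r, [np.round(world('top',p[::-1],z),3)[:2] for p in b])
print(rot(robot.read_state()))
E
```

```text
silencer [302.7 319.3] 0.96 [ 0.3524 -0.0244  0.    ]
silencer [253.4 195.5] 0.7 [0.4879 0.3305 0.    ]
silencer [336.8 182.1] 0.69 [0.2518 0.3615 0.    ]
empty_rack [194.9 266.4] 0.64 [0.6588 0.1317 0.    ]
full_rack [184.6 350.6] 0.68 [ 0.6919 -0.1099  0.    ]
can [184.8 268. ] 0.57 [0.6779 0.1216 0.06  ]
silencer 0.93 ((318.83367919921875, 305.698486328125), (20.753198623657227, 68.88394165039062), 13.392498016357422) [array([0.258, 0.026]), array([ 0.445, -0.016]), array([ 0.432, -0.073]), array([ 0.245, -0.031])]
silencer 0.83 ((177.63412475585938, 337.06329345703125), (20.70687484741211, 71.5244140625), 76.60750579833984) [array([0.256, 0.473]), array([0.305, 0.28 ]), array([0.249, 0.265]), array([0.201, 0.458])]
silencer 0.79 ((195.75, 253.75), (67.66006469726562, 20.003847122192383), 78.69007110595703) [array([0.574, 0.374]), array([0.586, 0.319]), array([0.399, 0.277]), array([0.387, 0.331])]
empty_rack 0.8 ((262.5, 195.0), (60.0, 39.0), 90.0) [array([0.732, 0.192]), array([0.734, 0.084]), array([0.566, 0.081]), array([0.565, 0.188])]
[[ 6.90886571e-06  3.82714738e-01  9.23866565e-01]
 [ 5.30393309e-05  9.23866563e-01 -3.82714738e-01]
 [-9.99999999e-01  5.16453892e-05 -1.39160636e-05]]
```

View pics/crop.png

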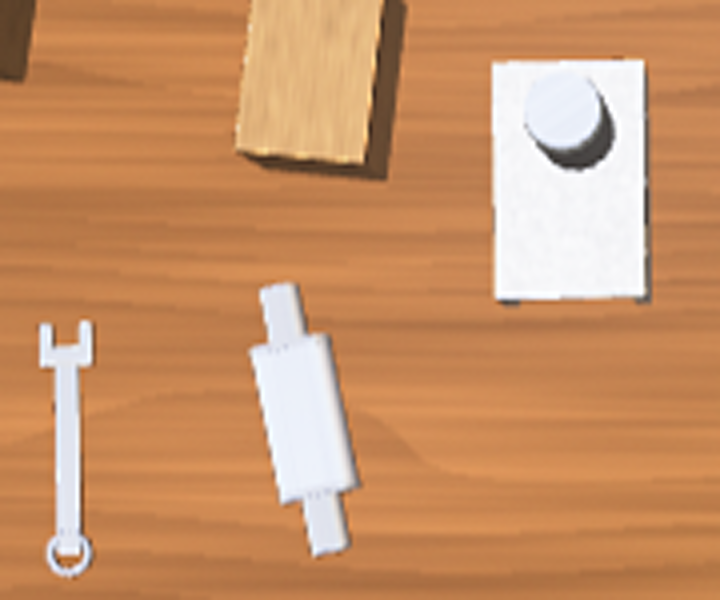

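The crop confirms a plain grey flat silencer with two stubs at (253,196), next to the empty white rack with the can on it. Next I refine both poses and compute the hover.

```bash
cat > plan.py <<'E'
from h import *
def plan(p,axyaw,tcpz,s=None):
    s=s or robot.read_state();M=rot(s)
    # jaw yaw = axyaw+90deg, tool x down
    d=np.array([p[0],p[1],tcpz])-s['ee_pos']
    y=np.array([-np.sin(axyaw),np.cos(axyaw),0]);x=np.array([0,0,-1.]);T=np.stack([x,y,np.cross(x,y)],1)
    rv=R.from_matrix(M.T@T).as_rotvec()
    print('shift mm',np.round(M.T@d*1000,1),'rv',np.round(rv,4))
E
python3 - <<'E'
from plan import *
f=lambda x,y:(150+(y+.5)/4-.5,120+(x+.5)/4-.5)
a=world('top',f(280,284),.034);b=world('top',f(328,553),.03);print(a,b,(a+b)/2,np.linalg.norm(a-b),np.arctan2(*(a-b)[1::-1]))
# rack board top corners in crop
cs=[(492,61),(645,61),(648,297),(496,297)]
for c in cs: print(world('top',f(*c),.06))
c=(a+b)/2; plan(c,np.arctan2(*(a-b)[1::-1]),.30)
E
```

```text
[0.57801031 0.34187461 0.034     ] [0.390467   0.30392178 0.03      ] [0.48423866 0.32289819 0.032     ] 0.19138680625533136 0.1996717504701298
[0.73282079 0.19319833 0.06      ]
[0.73426255 0.08698685 0.06      ]
[0.56957957 0.08192836 0.06      ]
[0.56821083 0.18669714 0.06      ]
shift mm [ 104.7 -141.4  323.8] rv [-5.924e-01  0.000e+00 -1.000e-04]
```

Call:
play_rows(
  steps="13 -18 40 -0.074 0 0;26 -35 81 -0.148 0 0;39 -53 122 -0.222 0 0;52 -71 162 -0.296 0 0;65 -88 202 -0.37 0 0;78 -106 243 -0.444 0 0;92 -124 284 -0.518 0 0;105 -141 324 -0.592 0 0",
  jaw=0,
)

```text
time_s: 1.35
ee_pos: [0.4859, 0.3216, 0.2992]
ee_rot: [0.704, -0.071, 0.703, 0.071]
contact_force: [0.2, 1.1, 0.1]
width: 0.0856
```

```bash
python3 - <<'E'
from h import *
s=robot.read_state();print(s['time_s'],s['ee_pos'],s['contact_force'],np.abs(s['joint_velocities']).max())
k=robot.calibration('wrist');im=robot.read_camera('wrist');cv2.imwrite('pics/w1.png',im[:,:,::-1])
for n in ['silencer']:
    for o in robot.mark_of('wrist',n): print(n,np.round(o['point'],1),round(o['confidence'],2),world('wrist',o['point'],0,k))
E
```

```text
1.35 [0.48589158 0.32155713 0.29924208] [0.15859023 1.13459563 0.08349671] 1.1482254730046642
silencer [223.7 322.8] 0.84 [0.48362871 0.32521378 0.        ]
```

View pics/w1.png

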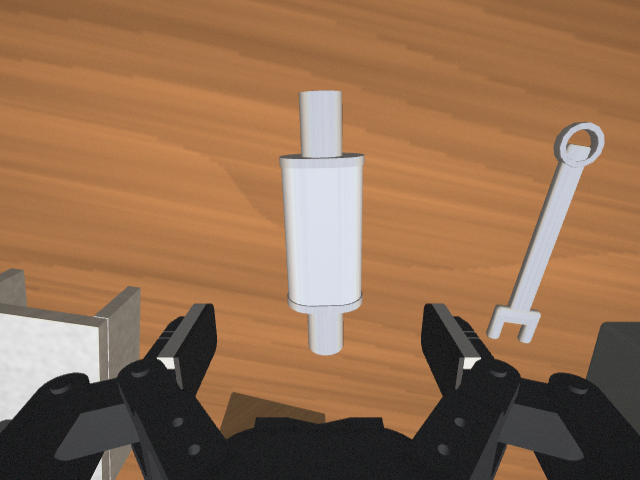

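The wrist picture shows the silencer upright in the frame. Its near stub end is at (91,321), its far end at (352,326), and its body is centred around (232,323).

```bash
python3 - <<'E'
from plan import *
s=robot.read_state();k=robot.calibration('wrist');im=robot.read_camera('wrist')
hsv=cv2.cvtColor(im,cv2.COLOR_RGB2HSV)
for z,rows in [(.02,range(100,150,6)),(.02,range(170,290,12)),(.02,range(318,346,4))]:
    P=[]
    for r in rows:
        c=np.where(hsv[r,240:400,1]<60)[0]+240
        P.append(world('wrist',(r,(c.min()+c.max())/2),z,k))
    P=np.array(P);print(P.mean(0),P[0],P[-1])
o=[o for o in robot.outline_of('wrist','silencer')]
for q in o:
    r=cv2.fitLine(np.argwhere(q['region']).astype(np.float32),2,0,.01,.01).ravel();rr=np.argwhere(q['region'])[:,0];print(q['confidence'],r,rr.min(),rr.max())
    a=world('wrist',(rr.min(),321.5),.034,k);b=world('wrist',(rr.max(),326),.006,k);print(a,b,(a+b)/2,np.linalg.norm(a-b))
print(s['ee_pos'])
E
```

```text
[0.41352202 0.30917513 0.02      ] [0.39895156 0.30600054 0.02      ] [0.42839254 0.31264263 0.02      ]
[0.48097224 0.32466634 0.02      ] [0.44269324 0.31589817 0.02      ] [0.52154103 0.33388299 0.02      ]
[0.56561608 0.3439451  0.02      ] [0.55499103 0.34157231 0.02      ] [0.57637253 0.34640504 0.02      ]
0.93 [9.9974680e-01 2.2503035e-02 2.1856294e+02 3.3573157e+02] 85 353
[0.39271411 0.29725423 0.034     ] [0.5985035  0.34066999 0.006     ] [0.49560881 0.31896211 0.02      ] 0.21217493733966375
[0.48991528 0.31528931 0.29746489]
```

```bash
python3 - <<'E'
from plan import *
for i in range(3):
    s=robot.read_state();k=robot.calibration('wrist');im=robot.read_camera('wrist');print(s['time_s'],s['ee_pos'],s['ee_rot'])
hsv=cv2.cvtColor(im,cv2.COLOR_RGB2HSV)
m=((hsv[...,1]<60)&(hsv[...,2]>60)).astype(np.uint8);m[300:,:]=m[300:,:]
n,l,st,ce=cv2.connectedComponentsWithStats(m)
i=[i for i in range(1,n) if st[i,1]<130 and st[i,4]>5000 and 240<ce[i][0]<400];print([(st[j],ce[j]) for j in i])
L=l==i[0];r0,r1=np.where(L.any(1))[0][[0,-1]]
mid=lambda r:np.where(L[r])[0][[0,-1]].mean()
P=np.array([world('wrist',(r,mid(r)),.02,k) for r in range(r0+8,r1-8,4)])
v=cv2.fitLine(P[:,:2].astype(np.float32),2,0,.001,.001).ravel();yaw=np.arctan(v[1]/v[0]);print('yaw',yaw,v,r0,r1)
for za,zb in [(.034,.034),(.034,.006),(.02,.02)]:
    a=world('wrist',(r0,mid(r0+5)),za,k);b=world('wrist',(r1,mid(r1-5)),zb,k);print(a,b,(a+b)/2,np.linalg.norm((a-b)[:2]))
cv2.imwrite('pics/w2.png',im[:,:,::-1])
E
```

```text
1.55 [0.48568783 0.32171311 0.29927417] [ 0.70365582 -0.06903383  0.70383103  0.06873648]
1.6 [0.48451111 0.3234739  0.29978729] [ 0.70357569 -0.06962404  0.70368215  0.07046399]
1.65 [0.48387109 0.32440023 0.30008087] [ 0.70357579 -0.07014299  0.70353565  0.07140484]
[(array([  274,    93,    85,   263, 16012], dtype=int32), array([317.71221584, 223.38196353]))]
yaw 0.22497159 [0.97480047 0.22307868 0.47973153 0.3242044 ] 93 355
[0.39171185 0.30409457 0.034     ] [0.57637133 0.34627311 0.034     ] [0.48404159 0.32518384 0.034     ] 0.1894152924231133
[0.39171185 0.30409457 0.034     ] [0.59658476 0.3506296  0.006     ] [0.4941483  0.32736208 0.02      ] 0.21009145215038208
[0.3908386  0.30376486 0.02      ] [0.58647804 0.34845135 0.02      ] [0.48865832 0.3261081  0.02      ] 0.20067803115451865
```

View pics/w2.png

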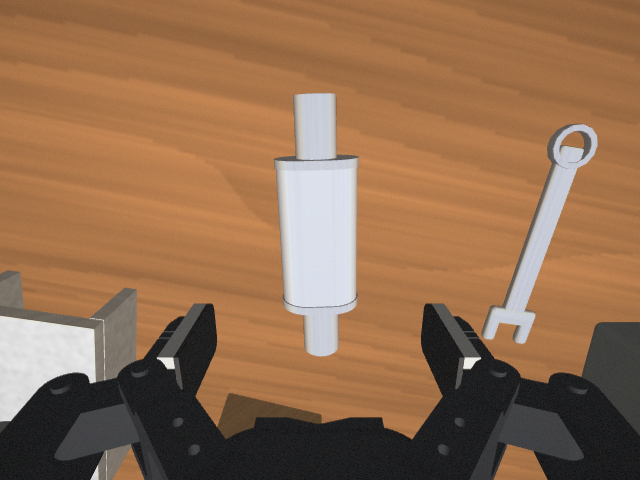

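```bash
python3 - <<'E'
from plan import *
plan((.484,.3251),.225,.176)
s=robot.read_state();print(s['ee_pos'],s['contact_force'])
E
```

```text
shift mm [124.2  -0.    0.4] rv [-0.0234  0.0004 -0.0018]
[0.48358016 0.32479051 0.30024311] [0.85394288 0.7956384  0.54411217]
```

Call:
play_rows(
  steps="30 0 0 -0.012 0 0;60 0 0 -0.024 0 0;85 0 0 -0.024 0 0;105 0 0 -0.024 0 0;116 0 0 -0.024 0 0;124 0 0 -0.024 0 0;124 0 0 -0.024 0 0;124 0 0 -0.024 0 0",
  jaw=0,
)

```text
time_s: 2.5
ee_pos: [0.4847, 0.3237, 0.1765]
ee_rot: [0.703, -0.079, 0.702, 0.079]
contact_force: [-0.5, -0.4, -0.5]
width: 0.0858
```

Call:
play_rows(
  steps="0 0 0 0 0 0;0 0 0 0 0 0;0 0 0 0 0 0;0 0 0 0 0 0;0 0 0 0 0 0;0 0 0 0 0 0;0 0 0 0 0 0;0 0 0 0 0 0",
  jaw=1,
)

```text
time_s: 3.3
ee_pos: [0.4848, 0.3236, 0.177]
ee_rot: [0.703, -0.078, 0.702, 0.079]
contact_force: [-1.3, 0.4, 7.1]
width: 0.0541
```

The 54 mm width suggests the pads sit about 8 mm above the widest line. I'll reopen, lower by 7 mm and regrip.

Call:
play_rows(
  steps="0 0 0 0 0 0;0 0 0 0 0 0;0 0 0 0 0 0;4 0 0 0 0 0;8 0 0 0 0 0;8 0 0 0 0 0;8 0 0 0 0 0",
  jaw=0,
)

```text
time_s: 4.0
ee_pos: [0.4845, 0.3231, 0.1674]
ee_rot: [0.703, -0.079, 0.703, 0.079]
contact_force: [-0.2, 0.2, 0.8]
width: 0.0854
```

Call:
play_rows(
  steps="0 0 0 0 0 0;0 0 0 0 0 0;0 0 0 0 0 0;0 0 0 0 0 0;0 0 0 0 0 0;0 0 0 0 0 0;0 0 0 0 0 0;0 0 0 0 0 0",
  jaw=1,
)

```text
time_s: 4.8
ee_pos: [0.4849, 0.3238, 0.1697]
ee_rot: [0.704, -0.078, 0.702, 0.079]
contact_force: [-1.6, 0.2, 13.8]
width: 0.0545
```

Call:
play_rows(
  steps="-3 0 0 0 0 0;-8 0 0 0 0 0;-16 0 0 0 0 0;-26 0 0 0 0 0;-36 0 0 0 0 0;-40 0 0 0 0 0;-40 0 0 0 0 0;-40 0 0 0 0 0",
)

```text
time_s: 5.6
ee_pos: [0.4845, 0.323, 0.2077]
ee_rot: [0.703, -0.079, 0.703, 0.079]
contact_force: [-0.1, -0.3, -4.6]
width: 0.0546
```

```bash
python3 - <<'E'
from plan import *
s=robot.read_state();print(s['time_s'],s['ee_pos'],s['contact_force'],s['moment'],s['width'])
a=robot.read_camera('side');b=robot.read_camera('wrist')
cv2.imwrite('pics/s3.png',cv2.resize(a[130:250,160:360],None,fx=4,fy=4)[:,:,::-1]);cv2.imwrite('pics/w3.png',b[:,:,::-1])
E
```

```text
5.6 [0.48453236 0.32302976 0.20771954] [-0.11673487 -0.28123397 -4.5632822 ] [0.00182086 0.00863237 0.05275732] 0.05455963113715539
```

View pics/s3.png

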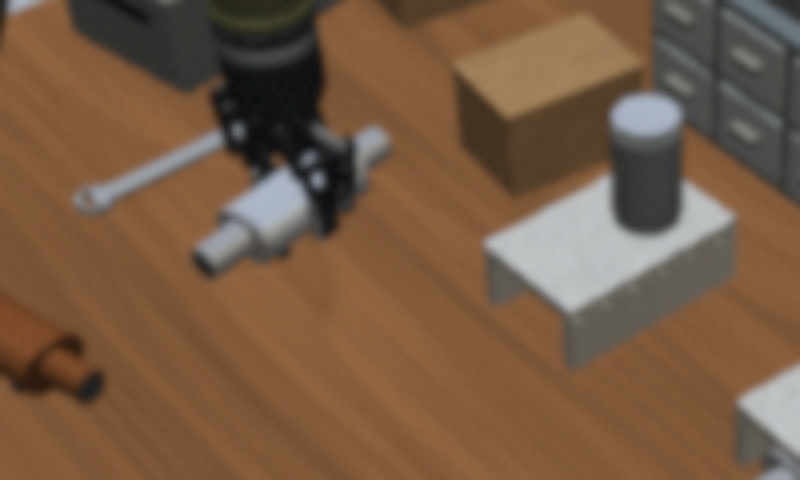

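View pics/w3.png

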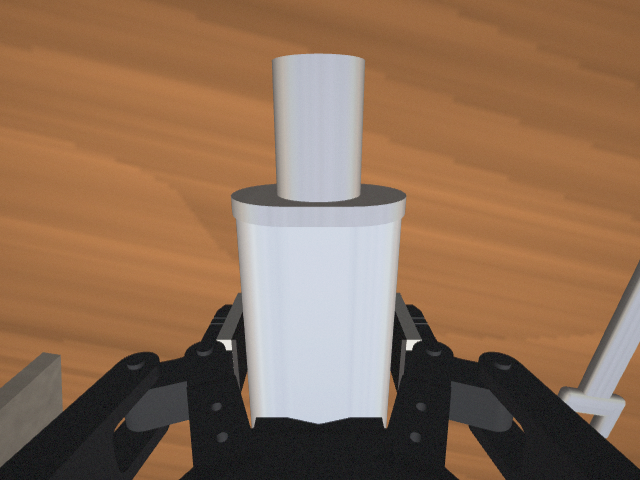

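Held level, about 0.47 kg. Next is staging in front of the left rack's mouth.

```bash
python3 - <<'E'
from plan import *
plan((.440,.130),.035,.208)
E
```

```text
shift mm [  -0.5 -178.4  -86.1] rv [ 0.1882 -0.0006  0.0004]
```

Call:
play_rows(
  steps="0 -5 -20 0.02 0 0;0 -30 -40 0.05 0 0;0 -60 -60 0.08 0 0;0 -95 -75 0.11 0 0;0 -130 -86 0.15 0 0;0 -160 -86 0.188 0 0;0 -178 -86 0.188 0 0;0 -178 -86 0.188 0 0",
)

```text
time_s: 6.5
ee_pos: [0.4407, 0.1273, 0.2075]
ee_rot: [0.707, -0.012, 0.707, 0.009]
contact_force: [0.2, 0.4, -2.9]
width: 0.0548
```

Call:
play_rows(
  steps="0 0 0 0 0 0;0 0 0 0 0 0;0 0 0 0 0 0;0 0 0 0 0 0",
)

```text
time_s: 6.9
ee_pos: [0.44, 0.1315, 0.2077]
ee_rot: [0.707, -0.013, 0.707, 0.013]
contact_force: [-0.1, -0.4, -4.2]
width: 0.0545
```

```bash
python3 - <<'E'
from plan import *
for i in range(2):
    s=robot.read_state();k=robot.calibration('wrist');b=robot.read_camera('wrist')
print(s['time_s'],s['ee_pos'],s['contact_force'],s['moment'],s['width'])
a=robot.read_camera('top')
cv2.imwrite('pics/t4.png',cv2.resize(a[130:310,160:360],None,fx=4,fy=4)[:,:,::-1][:600]);
cv2.imwrite('pics/t4.png',cv2.resize(a[140:290,200:350],None,fx=4,fy=4,interpolation=cv2.INTER_CUBIC)[:,:,::-1]);cv2.imwrite('pics/w4.png',b[:,:,::-1])
c=robot.read_camera('side');cv2.imwrite('pics/s4.png',cv2.resize(c[130:270,180:380],None,fx=4,fy=4)[:,:,::-1])
M=rot(s);print(np.arctan2(-M[0,1],M[1,1]))
E
```

```text
6.95 [0.43997989 0.13123309 0.20766415] [ 0.61963806 -0.33774843 -3.92312781] [-0.01257499 -0.01380882 -0.04939336] 0.0545434666907982
0.036539810149448834
```

View pics/t4.png

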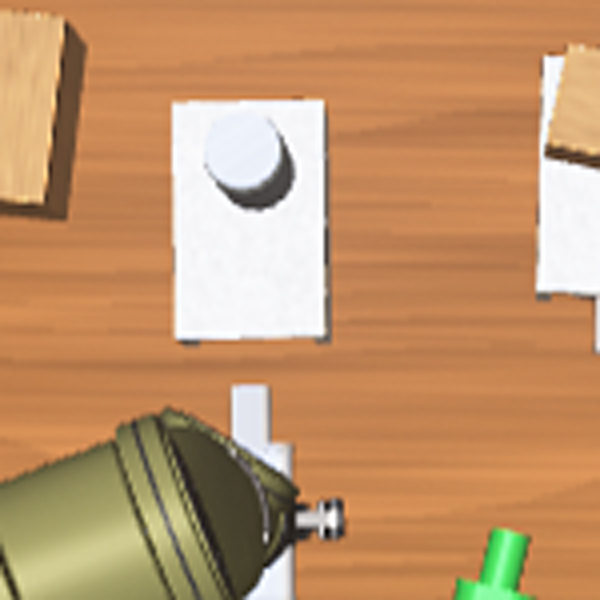

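View pics/w4.png

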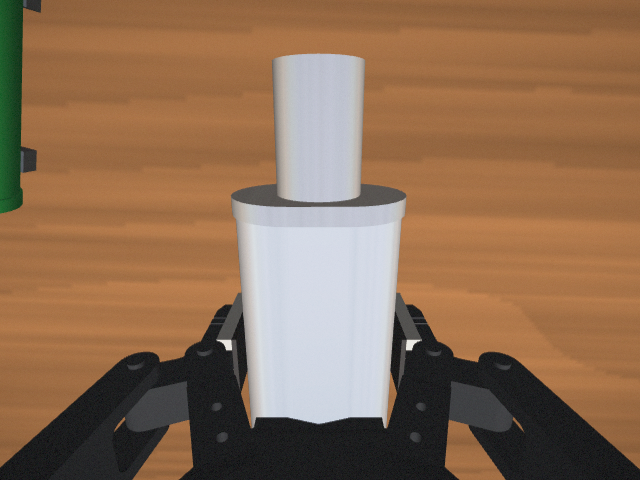

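View pics/s4.png

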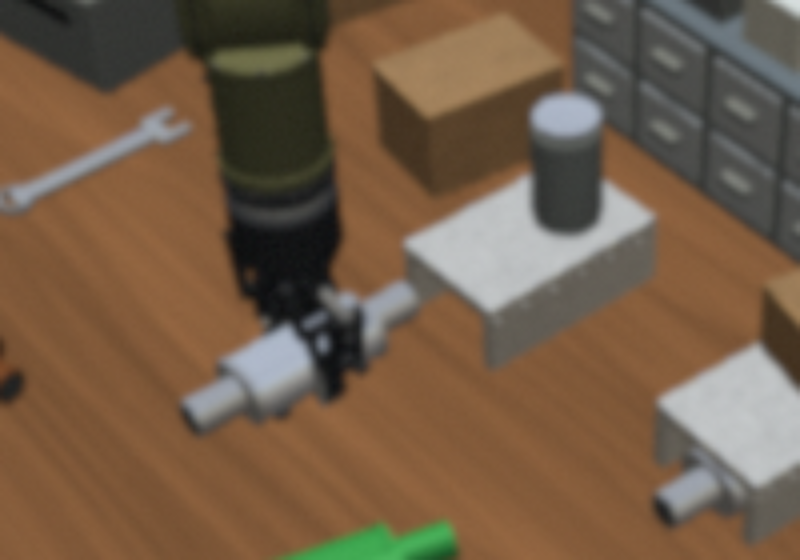

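```bash
python3 - <<'E'
from plan import *
f=lambda x,y:(140+(y+.5)/4-.5,200+(x+.5)/4-.5)
P=[world('top',f(*c),.06)[:2] for c in [(172,101),(326,100),(327,339),(176,341)]];P=np.array(P)
print(P,P.mean(0)); f1=P[2:].mean(0);b=P[:2].mean(0);print(np.linalg.norm(b-f1),np.arctan2((b-f1)[1],(b-f1)[0]),np.linalg.norm(P[0]-P[1]))
l=world('top',f(250,386),.072);print(l)
im=robot.read_camera('top')
for o in robot.outline_of('top','empty_rack')[:1]:
    m=o['region'].astype(np.uint8);ct=max(cv2.findContours(m,0,2)[0],key=cv2.contourArea);r=cv2.minAreaRect(ct);print(r)
# white-board rows
hsv=cv2.cvtColor(im,cv2.COLOR_RGB2HSV);w=(hsv[...,1]<40)&(hsv[...,2]>190)
for r in (200,205,210,215,220):
    c=np.where(w[r,230:300])[0]+230;print(r,c.min(),c.max(),world('top',(r,(c.min()+c.max())/2),.06)[:2])
E
```

```text
[[0.73282079 0.19319833]
 [0.73497493 0.08630516]
 [0.56818473 0.08259278]
 [0.56544039 0.18663446]] [0.65035521 0.13718268]
0.16716427913747595 0.03074182930762073 0.10691487052241001
[0.53401997 0.1336911  0.072     ]
((262.5, 194.5), (59.0, 39.0), 90.0)
200 244 280 [0.63522826 0.13739939]
205 244 280 [0.62130006 0.13711498]
210 244 280 [0.6073887  0.13683091]
215 244 280 [0.59349413 0.13654718]
220 244 280 [0.57961635 0.1362638 ]
```

Call:
play_rows(
  steps="10 0 0 0 0 0;20 0 0 0 0 0;28 0 0 0 0 0;34 0 0 0 0 0;37 0 0 0 0 0;37 0 0 0 0 0;37 0 0 0 0 0",
)

```text
time_s: 7.9
ee_pos: [0.4399, 0.1306, 0.1699]
ee_rot: [0.706, -0.013, 0.708, 0.013]
contact_force: [0.6, -0.3, -4.7]
width: 0.0546
```

```bash
python3 - <<'E'
from plan import *
s=robot.read_state();print(s['time_s'],s['ee_pos'],s['contact_force'],s['moment'])
plan((.543,.1338),.031,.1705)
E
```

```text
7.9 [0.43987785 0.13056411 0.16985521] [ 0.5692369  -0.32185046 -4.67503911] [0.05592551 0.02240859 0.02082409]
shift mm [ -0.8  -0.6 103.2] rv [ 0.0059 -0.0015  0.0003]
```

Call:
play_rows(
  steps="0 0 20 0 0 0;0 0 40 0.005 0 0;0 0 58 0.005 0 0;0 0 74 0.005 0 0;0 0 88 0.005 0 0;0 0 98 0.005 0 0;0 0 102 0.005 0 0;0 0 102 0.005 0 0",
)

```text
time_s: 8.7
ee_pos: [0.5419, 0.1338, 0.1702]
ee_rot: [0.706, -0.01, 0.708, 0.011]
contact_force: [-0.7, 0.4, -3.5]
width: 0.0544
```

```bash
python3 - <<'E'
from plan import *
s=robot.read_state();b=robot.read_camera('side')
print(s['time_s'],s['ee_pos'],s['contact_force'],s['moment'],s['width'])
cv2.imwrite('pics/s5.png',cv2.resize(b[130:270,180:380],None,fx=4,fy=4)[:,:,::-1])
E
```

```text
8.7 [0.54186456 0.13383218 0.17019947] [-0.67711843  0.43022042 -3.49181541] [-0.01358088  0.02445399 -0.03636493] 0.0543609330239629
```

View pics/s5.png

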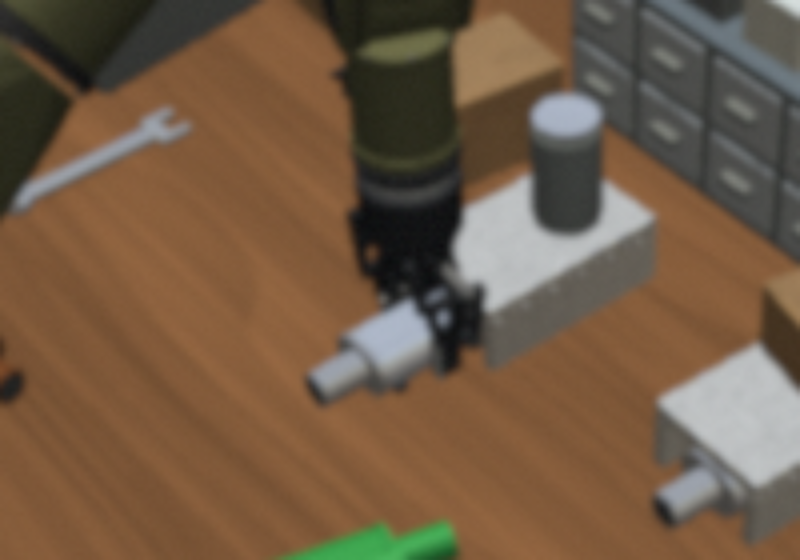

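Call:
play_rows(
  steps="1 0 0 0 0 0;2 0 0 0 0 0;2 0 0 0 0 0;2 0 0 0 0 0",
)

```text
time_s: 9.15
ee_pos: [0.541, 0.1343, 0.1697]
ee_rot: [0.707, -0.011, 0.707, 0.011]
contact_force: [-2.6, -1.6, 7.3]
width: 0.0541
```

Call:
play_rows(
  steps="0 0 0 0 0 0;0 0 0 0 0 0;0 0 0 0 0 0;0 0 0 0 0 0;-10 0 0 0 0 0;-30 0 0 0 0 0;-60 0 0 0 0 0;-75 0 0 0 0 0",
  jaw=0,
)

```text
time_s: 9.95
ee_pos: [0.5425, 0.1345, 0.2461]
ee_rot: [0.708, -0.01, 0.706, 0.011]
contact_force: [0.3, 0.6, -0.3]
width: 0.0854
```

Call:
play_rows(
  steps="0 0 -10 0 0 0;0 0 -40 0 0 0;0 0 -65 0 0 0;0 0 -77 0 0 0;0 0 -77 0 0 0;0 0 -77 0 0 0;0 0 -77 0 0 0",
)

```text
time_s: 10.65
ee_pos: [0.4658, 0.1318, 0.2434]
ee_rot: [0.707, -0.01, 0.707, 0.011]
contact_force: [-0.9, -1.2, -0.1]
width: 0.0856
```

```bash
python3 - <<'E'
from plan import *
for i in range(2): s=robot.read_state();k=robot.calibration('wrist');b=robot.read_camera('wrist')
print(s['time_s'],s['ee_pos'],s['contact_force'],s['width'])
cv2.imwrite('pics/w6.png',b[:,:,::-1])
c=robot.read_camera('side');cv2.imwrite('pics/s6.png',cv2.resize(c[130:270,180:380],None,fx=4,fy=4)[:,:,::-1])
E
```

```text
10.7 [0.46589409 0.13176424 0.24343022] [ 0.01435359 -0.06296302  0.09582612] 0.08540717493919951
```

View pics/w6.png

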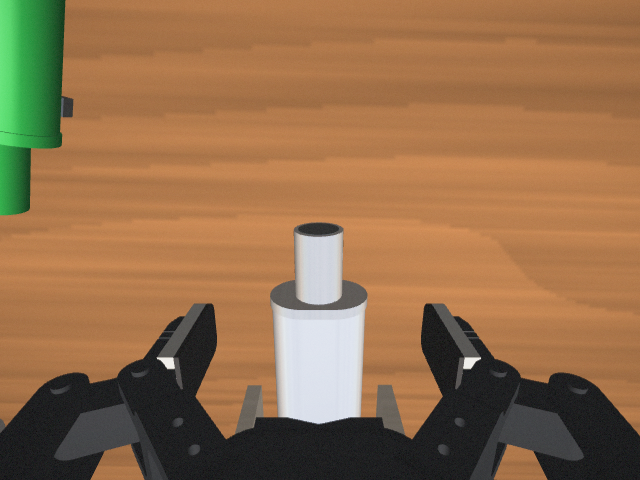

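View pics/s6.png

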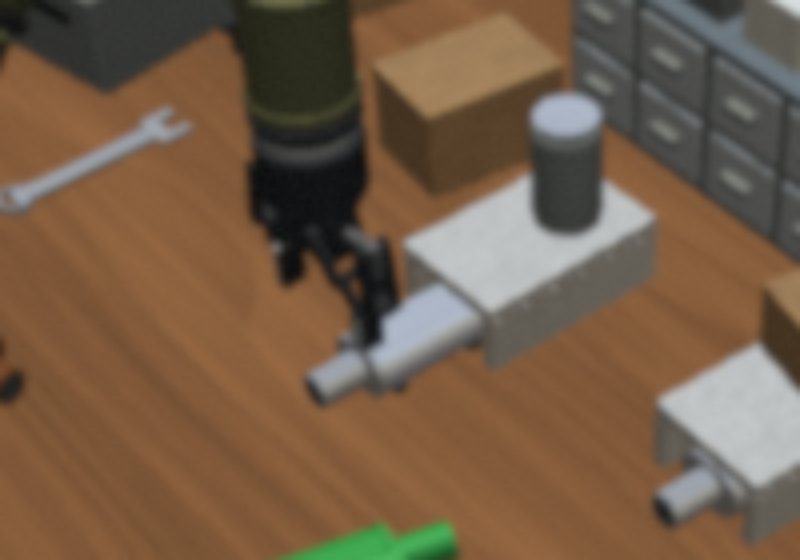

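```bash
python3 - <<'E'
from plan import *
s=robot.read_state();k=robot.calibration('wrist');
print(s['ee_pos'])
print('stub end top',world('wrist',(229,319),.034,k),'bottom-ish', world('wrist',(223,319),.034,k),'body top edge',world('wrist',(309,319),.04,k))
print('panel front L/R', [world('wrist',p,.0,k) for p in [(386,255),(386,385)]],[world('wrist',p,.06,k) for p in [(386,255),(386,385)]])
E
```

```text
[0.46569251 0.13173628 0.24350327]
stub end top [0.441073   0.13224231 0.034     ] bottom-ish [0.43781394 0.13214791 0.034     ] body top edge [0.48478992 0.13350134 0.04      ]
panel front L/R [array([0.57179772, 0.08958919, 0.        ]), array([0.56909791, 0.18392295, 0.        ])] [array([0.51961703, 0.10110704, 0.06      ]), array([0.51767824, 0.16885036, 0.06      ])]
```

Call:
play_rows(
  steps="15 0 -3 0 0 0;30 0 -3 0 0 0;45 0 -3 0 0 0;56 0 -3 0 0 0;63 0 -3 0 0 0;65 0 -3 0 0 0;65 0 -3 0 0 0",
)

```text
time_s: 11.5
ee_pos: [0.4622, 0.1318, 0.1786]
ee_rot: [0.707, -0.011, 0.707, 0.011]
contact_force: [0.3, 0.1, -0.1]
width: 0.0851
```

Call:
play_rows(
  steps="0 0 0 0 0 0;0 0 0 0 0 0;0 0 0 0 0 0;0 0 0 0 0 0;0 0 0 0 0 0;0 0 0 0 0 0;0 0 0 0 0 0;0 0 0 0 0 0",
  jaw=1,
)

```text
time_s: 12.3
ee_pos: [0.4621, 0.1317, 0.1791]
ee_rot: [0.707, -0.011, 0.707, 0.011]
contact_force: [-0.3, -1.2, 4.5]
width: 0.0264
```

Call:
play_rows(
  steps="0 0 12 0 0 0;0 0 24 0 0 0;0 0 36 0 0 0;0 0 48 0 0 0;0 0 58 0 0 0;0 0 66 0 0 0;0 0 72 0 0 0;0 0 74 0 0 0",
)

```text
time_s: 13.1
ee_pos: [0.5333, 0.1342, 0.1791]
ee_rot: [0.705, -0.011, 0.709, 0.011]
contact_force: [-10.2, -0.7, 13.4]
width: 0.0264
```

Call:
play_rows(
  steps="0 0 0 0 0 0;0 0 1 0 0 0;0 0 2 0 0 0;0 0 3 0 0 0;0 0 4 0 0 0",
)

```text
time_s: 13.6
ee_pos: [0.5367, 0.1344, 0.1791]
ee_rot: [0.705, -0.012, 0.709, 0.011]
contact_force: [-10.1, -0.9, 12.4]
width: 0.0263
```

```bash
python3 - <<'E'
from plan import *
s=robot.read_state();c=robot.read_camera('side');b=robot.read_camera('wrist')
print(s['time_s'],s['ee_pos'],s['contact_force'],s['moment'],s['width'])
cv2.imwrite('pics/s7.png',cv2.resize(c[130:270,180:380],None,fx=4,fy=4)[:,:,::-1]);cv2.imwrite('pics/w7.png',b[:,:,::-1])
E
```

```text
13.6 [0.53666014 0.13441156 0.17913123] [-10.12155661  -0.85282499  12.38048685] [-0.08561114  2.03060237 -0.02334723] 0.026250004925126254
```

View pics/s7.png

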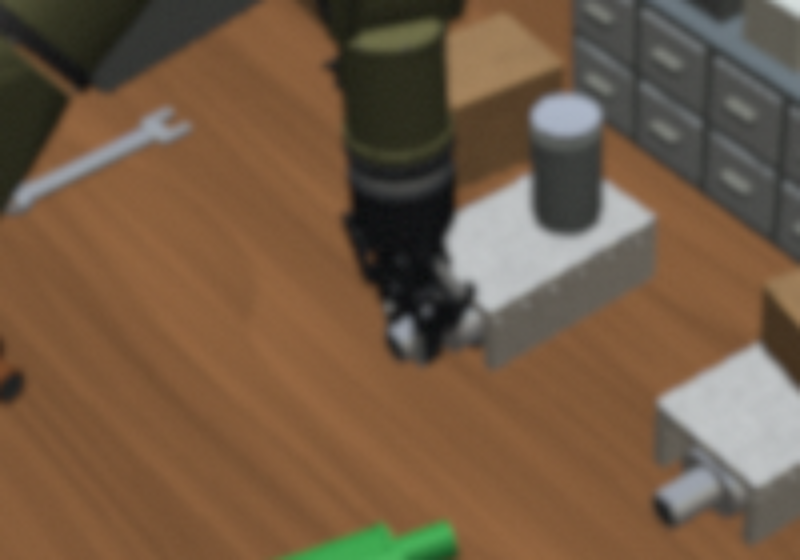

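View pics/w7.png

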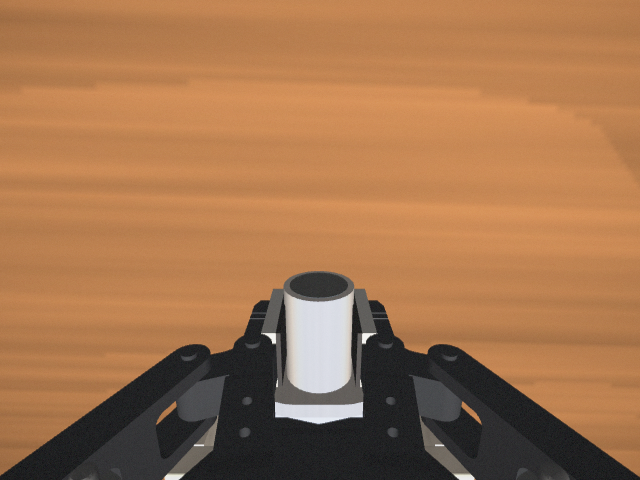

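Call:
play_rows(
  steps="0 0 2 0 0 0;0 0 4 0 0 0;0 0 6 0 0 0;0 0 7 0 0 0;0 0 8 0 0 0;0 0 9 0 0 0",
)

```text
time_s: 14.3
ee_pos: [0.5456, 0.1347, 0.1791]
ee_rot: [0.705, -0.012, 0.709, 0.011]
contact_force: [-10.3, 0.1, 12.8]
width: 0.0257
```

Call:
play_rows(
  steps="0 0 1 0 0 0;0 0 2 0 0 0;0 0 3 0 0 0;0 0 3 0 0 0",
)

```text
time_s: 14.7
ee_pos: [0.5489, 0.1349, 0.1791]
ee_rot: [0.705, -0.012, 0.709, 0.011]
contact_force: [-9.6, -0.5, 12.5]
width: 0.026
```

Call:
play_rows(
  steps="0 0 1 0 0 0;0 0 2 0 0 0;0 0 2 0 0 0",
)

```text
time_s: 15.0
ee_pos: [0.5509, 0.1349, 0.1791]
ee_rot: [0.705, -0.012, 0.709, 0.011]
contact_force: [-8.2, -0.7, 12.2]
width: 0.026
```

```bash
python3 - <<'E'
from plan import *
s=robot.read_state();c=robot.read_camera('side');b=robot.read_camera('wrist')
print(s['time_s'],s['ee_pos'],s['contact_force'],s['moment'],s['width'])
cv2.imwrite('pics/s8.png',cv2.resize(c[170:270,230:380],None,fx=5,fy=5,interpolation=cv2.INTER_CUBIC)[:,:,::-1]);cv2.imwrite('pics/w8.png',b[:,:,::-1])
E
```

```text
15.0 [0.55088181 0.13492929 0.17912961] [-8.21256479 -0.70347183 12.22794245] [-0.05765881  1.94708561  0.01051962] 0.02600637623091327
```

View pics/s8.png

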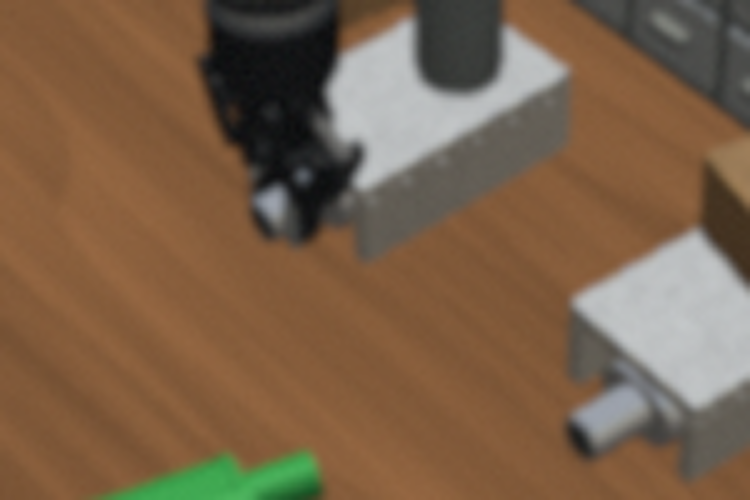

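View pics/w8.png

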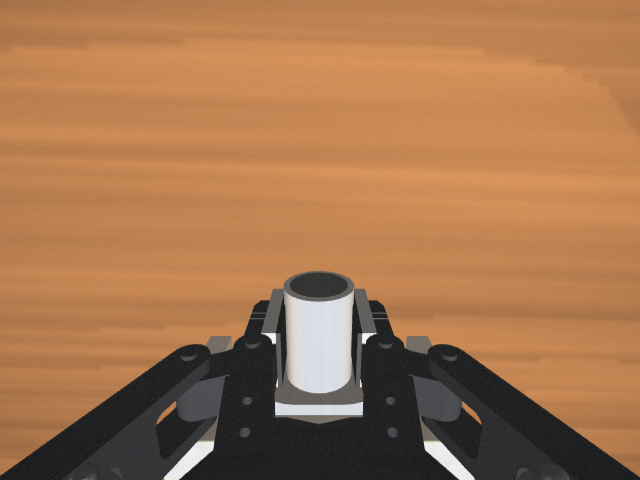

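```bash
python3 - <<'E'
from plan import *
k=robot.calibration('wrist');s=robot.read_state()
for n,p,z in [('panL',(337,220),0),('panR',(337,418),0),('stub rim top',(300,319),.034),('rim bottom',(272,319),.006),('rim mid',(286,284),.02),('boardL',(441,205),.06),('boardR',(441,428),.06)]: print(n,world('wrist',p,z,k))
print(s['ee_pos'])
E
```

```text
panL [0.57154889 0.08887318 0.        ]
panR [0.56847679 0.18404864 0.        ]
stub rim top [0.53228681 0.13529545 0.034     ]
rim bottom [0.53353378 0.13532907 0.006     ]
rim mid [0.53393578 0.12145835 0.02      ]
boardL [0.56999269 0.09996858 0.06      ]
boardR [0.56764339 0.17130447 0.06      ]
[0.550871   0.13493449 0.17913862]
```

Call:
play_rows(
  steps="0 0 0.5 0 0 0;0 0 1 0 0 0;0 0 1.5 0 0 0;0 0 1.5 0 0 0",
)

```text
time_s: 15.5
ee_pos: [0.5515, 0.135, 0.1791]
ee_rot: [0.704, -0.012, 0.71, 0.011]
contact_force: [-11.5, -0.4, 14.9]
width: 0.026
```

Call:
play_rows(
  steps="0 0 0.5 0 0 0;0 0 1 0 0 0;0 0 1.5 0 0 0;0 0 1.5 0 0 0",
)

```text
time_s: 15.9
ee_pos: [0.5519, 0.1351, 0.1791]
ee_rot: [0.703, -0.012, 0.711, 0.011]
contact_force: [-14.0, -1.1, 17.7]
width: 0.0261
```

Call:
play_rows(
  steps="0 0 1 0 0 0;0 0 2 0 0 0;0 0 2 0 0 0;0 0 2 0 0 0",
)

```text
time_s: 16.3
ee_pos: [0.5525, 0.1353, 0.1791]
ee_rot: [0.702, -0.013, 0.712, 0.011]
contact_force: [-19.2, -0.6, 20.3]
width: 0.0266
```

```bash
python3 - <<'E'
from plan import *
s=robot.read_state();k=robot.calibration('wrist');b=robot.read_camera('wrist')
print(s['time_s'],s['ee_pos'],s['contact_force'],s['moment'],s['width'])
cv2.imwrite('pics/w9.png',b[:,:,::-1])
E
```

```text
16.3 [0.55245113 0.1352713  0.17906144] [-19.24984273  -0.5911522   20.31436212] [-0.12522708  3.83670785 -0.11212581] 0.026554917749819204
```

View pics/w9.png

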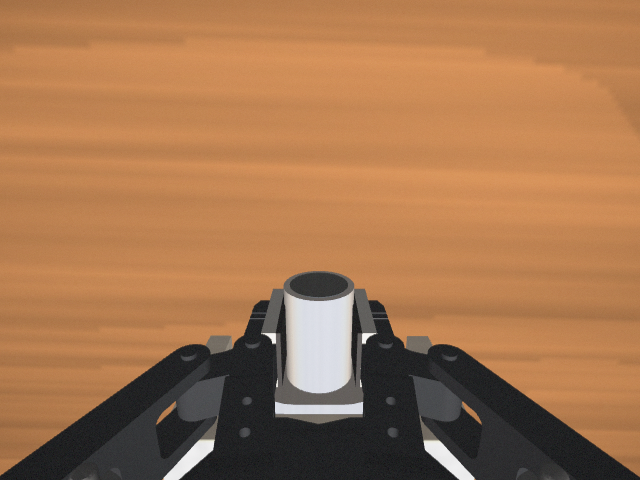

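Pushing now only builds force with no advance, so it is on the stop. Release and rise.

Call:
play_rows(
  steps="0 0 0 0 0 0;0 0 0 0 0 0;0 0 0 0 0 0;0 0 0 0 0 0;0 0 -3 0 0 0;-5 0 -6 0 0 0;-20 0 -8 0 0 0;-45 0 -8 0 0 0",
  jaw=0,
)

```text
time_s: 17.15
ee_pos: [0.5507, 0.1345, 0.2243]
ee_rot: [0.707, -0.011, 0.707, 0.011]
contact_force: [0.5, -0.2, -0.4]
width: 0.0853
```

Call:
play_rows(
  steps="-20 0 -20 0 0 0;-45 0 -60 0 0 0;-60 0 -105 0 0 0;-60 0 -150 0 0 0;-60 0 -160 0 0 0;-60 0 -160 0 0 0;-60 0 -160 0 0 0",
)

```text
time_s: 17.85
ee_pos: [0.3924, 0.1302, 0.2845]
ee_rot: [0.708, -0.01, 0.706, 0.011]
contact_force: [-0.7, 0.7, -0.1]
width: 0.085
```

```bash
python3 - <<'E'
from plan import *
s=robot.read_state();c=robot.read_camera('side');b=robot.read_camera('wrist');t=robot.read_camera('top')
print(s['time_s'],s['ee_pos'],s['contact_force'],s['width'])
cv2.imwrite('pics/s10.png',cv2.resize(c[160:270,260:425],None,fx=4.8,fy=4.8,interpolation=cv2.INTER_CUBIC)[:,:,::-1]);cv2.imwrite('pics/w10.png',b[:,:,::-1])
cv2.imwrite('pics/t10.png',cv2.resize(t[140:290,200:400],None,fx=4,fy=4,interpolation=cv2.INTER_CUBIC)[:,:,::-1])
E
```

```text
17.85 [0.39241813 0.13021898 0.28451958] [-0.71144795  0.68862295 -0.07179373] 0.08495113283367944
```

View pics/s10.png

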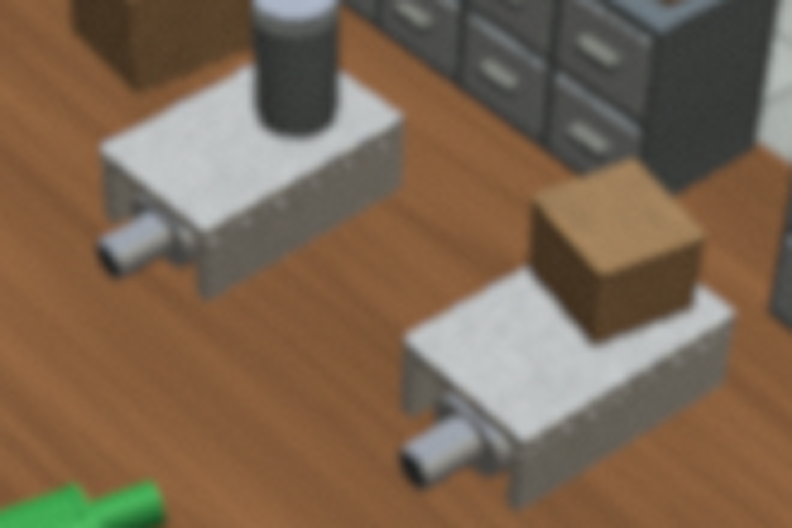

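View pics/t10.png

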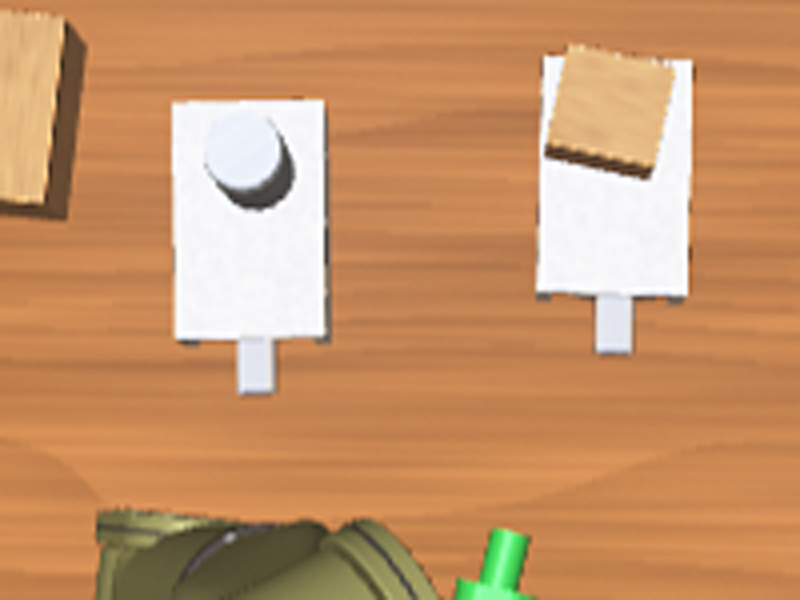

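View pics/w10.png

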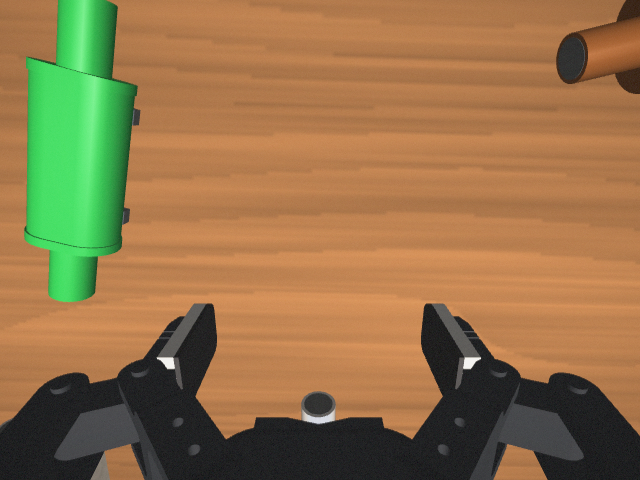

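Side view: the left rack's stub sticks out as on the filled rack, by about 55 against 58 enlarged px in the top view. The can and the carton haven't moved.

```bash
python3 - <<'E'
from h import *
print(robot.hand_in(), robot.read_state()['time_s'])
E
```

```text
the job is handed in; nothing more can be done
the job is handed in; nothing more can be done
```

The grey flat silencer is stowed under the left (empty) rack, feet down, pushed in until it met the stop bar. I handed the job in at about 18 s. No verdict came back.

**How it went:** I gripped the silencer by the body and carried it to the mouth. There I slid its front part in, released it, then gripped the near stub and slid it the rest of the way. My first grip on the body seemed too high, so I reopened, lowered and gripped again. The width reading barely changed, but the silencer lifted level.

**Last checks:**
- **Seating:** Further pushing only raised the force, from about 8 to 19 N, with almost no advance.
- **Stick-out:** The wrist camera put the stub end about 37 mm out of the mouth just before that last push, against 36 mm wanted. In the final top view it sticks out about as far as the stored one (55 against 58 enlarged pixels, my reading by eye).
- **Everything else:** The can, the small carton, the stored silencer and the green look-alike showed no movement in the final pictures. I did not check the remaining items afterwards.
- **Forces:** The highest wrist force in the readings was about 28 N.

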